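# Rake the pushrods into the grooves of their tray

### The job

Take the rake from its stand and comb it through the tray until every one of the four loose pushrods lies in a groove of its own, down in it along its length. Move the rods with the rake only, never with the gripper, and leave the other things on the bench alone. Then set the rake back on its stand, teeth down, and let go.

Things in the scene. Friction and masses are not known exactly. Their poses are not given: they have to be found in the camera images.
- tray: Fixed aluminium tray, 162 (its x) x 252 (y) mm, grey rim 32 mm high, 6 mm thick. Origin: centre of its underside, on the bench. Its floor is 12 V grooves (90 degrees) along x, 20 mm pitch across y (bottoms at y = -110, -90 .. 110 mm); the crests between are 20 mm, groove bottoms 10 mm above the underside.
- tray_mid (a point): Centre of the tray at crest level, 20 mm above its underside; axes as the tray. One groove holds one rod; a rod lying home has its centre 15.7 mm and its top 19.7 mm above the underside, just below the crests. Tooth tips drawn slowly across the grooves (along y) 1.5 to 3 mm above the crests push the rods that lie on the crests and pass over those lying home.
- rake: Loose hand rake, 0.2 to 0.33 kg, on the stand. Origin: mid-row at the level of the tooth tips; z up through the handle. Steel plate 176 (x) x 30 (y) x 8 mm, underside at z = 26 mm; below it a row along x of 13 teeth, 26 mm long, 5 (x) x 6 (y) mm, 10.5 mm pitch (row 131 mm wide); on top an upright wooden handle 34 (x) x 18 (y) mm, z = 34 to 94 mm.
- rake_grip (a point): Centre of the handle of the rake, half-way up: 64 mm above the tooth tips. Axes as the rake. The handle is gripped from above across its 18 mm, along y.
- stand: Fixed rake stand: base plate 200 (its x) x 64 (y) x 5 mm, with a wooden block 26 (x) x 64 (y) mm at each end, tops 40 mm high, 148 mm clear between. Origin: centre of its underside, on the bench. The ends of the rake plate lie on the blocks, rake x along stand x, teeth hanging between the blocks, tips 14 mm above the bench.
- rod1_mid (a point): Centre of a loose dark steel pushrod, 8 mm diameter, 120 mm long, round ended, about 45 g. Its x runs along the rod; it may roll. It starts lying askew (20 to 30 degrees) across the crests of the tray.
- rod2_mid (a point): Centre of a loose dark steel pushrod, 8 mm diameter, 120 mm long, round ended, about 45 g. Its x runs along the rod; it may roll. It starts lying askew (20 to 30 degrees) across the crests of the tray.
- rod3_mid (a point): Centre of a loose dark steel pushrod, 8 mm diameter, 120 mm long, round ended, about 45 g. Its x runs along the rod; it may roll. It starts lying askew (20 to 30 degrees) across the crests of the tray.
- rod4_mid (a point): Centre of a loose dark steel pushrod, 8 mm diameter, 120 mm long, round ended, about 45 g. Its x runs along the rod; it may roll. It starts lying askew (20 to 30 degrees) across the crests of the tray.
- piston_a: bystander: aluminium engine piston, 62 mm diameter, 48 mm high, standing. Leave it alone.
- piston_b: bystander: a second piston, same size. Leave it alone.
- wrench: bystander: open-ended steel wrench lying flat. Leave it alone.
- screwdriver: bystander: screwdriver lying flat. Leave it alone.
- oil_bottle: bystander: grey plastic bottle, 56 mm diameter, 130 mm high. Leave it alone.
- bearing: bystander: steel disc-shaped bearing, 52 mm diameter, 16 mm high. Leave it alone.
- grease_tin: bystander: round steel tin, 72 mm diameter, 50 mm high. Leave it alone.
Not all that is in view belongs to the job. What is shaped like the rake but blue or green is not meant. What is shaped like the part that bears rod2_mid but brown is not meant.

How it is judged:
On the way, in this order (a step that is already met when the one before it is completed fails the run):
1. the rake is lifted off its stand (z of rake in the frame of stand above 0.05 m), for 0.2 s.
2. all four rods lie home in grooves of the tray (z of rod1_mid in the frame of tray between 0.0125 and 0.0185 m and angle between the x axis of each of rod1_mid, rod2_mid, rod3_mid, rod4_mid and the x axis of tray, either way round below 0.06 rad and x of rod1_mid in the frame of tray between -0.08 and 0.08 m and y of rod1_mid in the frame of tray between -0.12 and 0.12 m and z of rod2_mid in the frame of tray between 0.0125 and 0.0185 m and x of rod2_mid in the frame of tray between -0.08 and 0.08 m and y of rod2_mid in the frame of tray between -0.12 and 0.12 m and z of rod3_mid in the frame of tray between 0.0125 and 0.0185 m and x of rod3_mid in the frame of tray between -0.08 and 0.08 m and y of rod3_mid in the frame of tray between -0.12 and 0.12 m and z of rod4_mid in the frame of tray between 0.0125 and 0.0185 m and x of rod4_mid in the frame of tray between -0.08 and 0.08 m and y of rod4_mid in the frame of tray between -0.12 and 0.12 m), for 0.2 s.
At the end, for the whole second after the job is handed in: All four rods lie still in grooves of the tray (centre 12.5 to 18.5 mm above its underside, within 0.06 rad of the grooves); the rake stands still on its stand, teeth down, tips 10 to 18 mm above the bench, tilt under 0.1 rad, within 15 mm along and 20 mm across of the middle (all of step 2 and z of rake in the frame of stand between 0.01 and 0.018 m and angle between rake's own z axis and vertical below 0.1 rad and x of rake in the frame of stand between -0.015 and 0.015 m and y of rake in the frame of stand between -0.02 and 0.02 m and linear speed of each of rod1, rod2, rod3, rod4, rake below 0.02 m/s); the robot touches nothing.
It fails at once if the gripper or arm touches a rod (contact force between any of rod1, rod2, rod3, rod4 and the fingers above 0.3 N or contact force between any of rod1, rod2, rod3, rod4 and the arm above 0.3 N).
It fails at once if a bystander is moved by more than 30 mm (distance of any of piston_a, piston_b, wrench, screwdriver, oil_bottle, bearing, grease_tin from where it was at the start of the episode above 0.03 m).
It also fails if it takes over 58 s, if anything falls off the work surface, if the arm or the gripper's body presses on something with over 40 N, if the wrist force passes 120 N, or if a joint passes its speed limit or range.

### The arm

A 6-joint arm with a two-finger parallel gripper is mounted at the origin on the work surface. World frame = base frame: x ahead of the robot, y to its left, z up, the work surface at z = 0. Lengths are in m, angles in rad, forces in N, time in s.
With the tool pointing down it reaches from about 0.375 to 0.75 m from the base axis. Payload 9 kg.
Tool frame: the origin (TCP) lies at the very end of the fingers, on their centre line; the grasp point (between the pads) lies 19 mm behind it (grip_point_offset is the z of the grasp point in the tool frame, in m); z points along the fingers, y is the line along which they close (so a half turn about z gives the same grasp; the last joint's range is limited). The gripper opens to 85 mm and grips with 20 to 120 N. Pads are 22 mm wide; open, the fingers measure 114 mm over their backs; the gripper's body (76 mm by 85 mm) begins 54 mm behind the grasp point. The pads swing forward as they close: fully open they stand 13 mm farther back than shut.
Start: joints at [-1.356, 0.104, 0.097, 1.564, 0, 1.353], TCP at [0.252, -0.545, 0.231] pointing down, gripper open.
Joint ranges: [-2.99, 2.99], [-0.84, 1.86], [-1.1, 1.16], [-1.84, 2.11], [-1.51, 1.56], [-3.14, 3.14]. Speed limits (rad/s): [2.22, 2.22, 2.57, 3.14, 3.14, 3.14].

### API

Orientations are given as a rotation vector (axis times angle).
In Python, from station import * gives the robot as it stands. The module is installed in compiled form; this text tells all that it offers.
- The arm moves only by the shell command python3 -m handwheel 'ROWS' [FORCE]. ROWS is JSON, one flat list of numbers, 7 for each row, row after row: the opening, from 0 (shut) to 1 (fully open), then the shift along the tool's x, y, z in cm, then the turn, a rotation vector about the tool's x, y, z in degrees. In form: [gripper, x, y, z, rx, ry, rz, gripper, x, y, z, rx, ry, rz, ...]. A call has 1 to 5 rows; each row is the pose to reach, as a shift and turn from the pose commanded when the call began, along the tool's axes at that moment; what a row does not reach only later rows make up. A row lasts 1/12 s, in which the tool goes at most 41.7 mm and 7.16 degrees, less where a joint would pass 70% of its speed; a pose out of reach is approached as far as the arm can. A call with a gripper value outside its range is refused whole. The fingers move at their own pace and stop on an object; FORCE is the grip in N (left out, the last holds). Time passes only in rows, so rows that repeat a pose let the fingers close. It gives the time, the measured TCP pose, the force, the opening and the grip force at its end, in the units of the state.
- get_obs(): the state, without advancing time (a new reading comes with each control period).
- camera(name): name is "side" or "top"; returns (picture, depth): 384x512x3 uint8, red, green, blue; 384x512 float32, m along the optical axis (not along the pixel's ray), 0 where there is no reading.
- camera_params(name): a dict with "mtx" (3x3 intrinsics, pixels), "k1" (the pictures are not rectified: a ray, as slopes to the right and down, at radius r is drawn at 1 + k1 r^2 times it, then the intrinsics apply), "R" (3x3) and "t" (3): a world point X has camera coordinates R X + t. Camera axes: x right, y down, z forward; pixel columns grow to the right and rows downward; lengths in m; the calibration is good to about 2 mm. A picture is of the moment at which its call begins. camera_params takes no time and is no camera call.
- hand_in(): hands the job in; it is judged then, once.
The state is a dict: "time_s": time; "q": joint angles; "dq": joint speeds; "joint_torque": joint torques, N m; "ee_pos": TCP position; "orientation": TCP orientation; "wrist_force": force on the tool from outside, world axes, zero at the start; "torque": the same for the moment, N m; "grip_width": finger opening in m; "finger_force": force on a finger pad.
Only numpy, scipy, OpenCV 4.12 (cv2) and the standard library are available. Lean on these libraries where they do the work, as an engineer would, in place of code of your own. Each camera call takes 0.05 s, during which the arm holds its last target. There are 200 camera calls.

## Working session

There is one attempt and no reset: what is moved stays moved. The work goes in short steps, Python scripts to look and compute and a shell command to move; the robot and the scene stay as the last step left them, time stands still between calls to the robot, and variables do not carry over. Pictures are saved under pics/ and viewed, at most 12 in all, crops included, and the job is handed in when it is done.

```bash
mkdir -p pics; python3 - <<'E'
from station import *
import cv2,numpy as np
for n in ("top","side"):
    p,d=camera(n); cv2.imwrite(f"pics/{n}0.png",cv2.cvtColor(p,cv2.COLOR_RGB2BGR)); np.savez(f"{n}0.npz",p=p,d=d)
    c=camera_params(n); print(n,c['mtx'].tolist() if hasattr(c['mtx'],'tolist') else c['mtx'],c['k1'],np.round(c['R'],4).tolist(),c['t'], -np.array(c['R']).T@np.array(c['t']))
o=get_obs(); print({k:o[k] for k in("time_s","ee_pos","orientation","grip_width","wrist_force")})
E
```

```text
top [[430.0753960465642, 0.0, 260.1083106950983], [0.0, 430.0753960465642, 192.00482508155835], [0.0, 0.0, 1.0]] 0.016651891399298766 [[0.0226, -0.9995, 0.0202], [-0.9833, -0.0259, -0.1803], [0.1807, -0.0158, -0.9834]] [-0.17619034  0.54216212  1.20670648] [ 0.31901898 -0.14298704  1.28798484]
side [[423.82299126777895, 0.0, 253.5850754157485], [0.0, 423.82299126777895, 191.67343639813714], [0.0, 0.0, 1.0]] -0.07078694728182583 [[-0.9953, -0.0958, 0.0119], [-0.0714, 0.6471, -0.7591], [0.065, -0.7564, -0.6509]] [0.52387885 0.18074195 1.36171618] [0.44580218 0.96319437 1.01730265]
{'time_s': 0.1, 'ee_pos': array([ 0.25158313, -0.54438059,  0.23058918]), 'orientation': array([-3.06717006e+00, -6.74277190e-01,  2.12301024e-05]), 'grip_width': 0.08539535918754024, 'wrist_force': array([-0.21085607,  0.14116689,  0.1924277 ])}
```

View pics/top0.png

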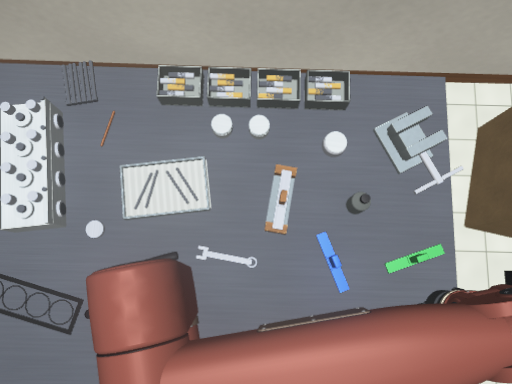

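View pics/side0.png

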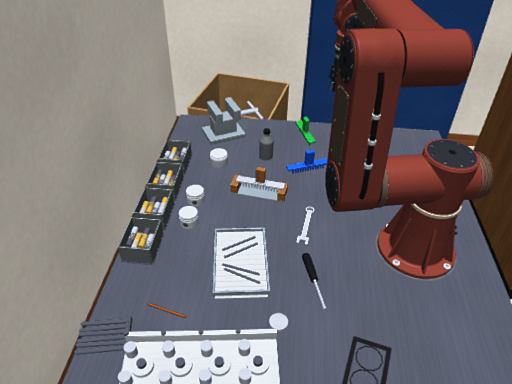

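Top view: tray centre at about (166,187) with four dark rods; the target rake with the brown handle at (283,197) on its brown-block stand; decoys are the blue rake (333,262), green rake (415,258) and brown rod (108,128). The side view agrees: tray (241,262), rake (260,183).

```bash
cat > h.py <<'E'
import numpy as np,cv2
from station import *
def ray(n,uv):
    c=camera_params(n);K=np.array(c['mtx']);uv=np.atleast_2d(np.float64(uv))
    xy=cv2.undistortPoints(uv[:,None],K,np.array([c['k1'],0,0,0,0.]))[:,0]
    R=np.array(c['R']);d=np.c_[xy,np.ones(len(xy))]@R
    return -R.T@np.array(c['t']),d
def onz(n,uv,z):
    o,d=ray(n,uv); return (o+d*((z-o[2])/d[:,2])[:,None])
def blobs(m,amin):
    k,l,s,c=cv2.connectedComponentsWithStats(m.astype(np.uint8),connectivity=8)
    return [np.argwhere(l==i)[:,::-1] for i in range(1,k) if s[i,4]>=amin]
def rect(P):  # centre, size, angle of long side
    (c,s,a)=cv2.minAreaRect(np.float32(P[:,:2]*1000)); b=a if s[0]>=s[1] else a+90
    return np.round(c,1),np.round(sorted(s),1),round((b+90)%180-90,1)
def hsv(p): return cv2.cvtColor(p,cv2.COLOR_RGB2HSV)
E
python3 - <<'E'
from h import *
for n,(x0,y0,x1,y1) in (("top",(116,150,300,240)),("side",(205,160,295,300))):
    f=np.load(n+"0.npz");p=f['p'];q=p[y0:y1,x0:x1]
    cv2.imwrite(f"pics/{n}c.png",cv2.cvtColor(cv2.resize(q,None,fx=4,fy=4,interpolation=cv2.INTER_CUBIC),cv2.COLOR_RGB2BGR))
    h=hsv(p)
    br=(h[...,0]<18)&(h[...,1]>130)&(h[...,2]>60)
    for b in blobs(br,8):
        if x0-5<b[:,0].mean()<x1+5 and y0-5<b[:,1].mean()<y1+5: 
            print(n,"brown",len(b),b.mean(0),[ (z,rect(onz(n,b,z))) for z in (.04,.108)])
    d=f['d'];print(d[::60,::60].round(2)[3])
E
```

```text
[1.2  1.24 1.27 1.29 1.31 1.32 1.32 1.33 2.  ]
side brown 123 [260.03252033 174.17073171] [(0.04, (array([ 529.5, -273.7]), array([30.3, 89.4]), -85.6)), (0.108, (array([ 523.6, -187.7]), array([28.2, 83.2]), -85.6))]
side brown 94 [234.29787234 184.85106383] [(0.04, (array([ 615.1, -211.8]), array([28.6, 97. ]), 86.7)), (0.108, (array([ 603.4, -130. ]), array([26.6, 90.2]), 86.7))]
side brown 94 [282.13829787 192.81914894] [(0.04, (array([ 443.4, -187.1]), array([27.4, 95.8]), 80.2)), (0.108, (array([ 443.5, -107.1]), array([25.5, 89.2]), 80.2))]
[1.25 1.61 2.23 1.57 1.54 1.62 1.05 1.09 1.11]
```

View pics/topc.png

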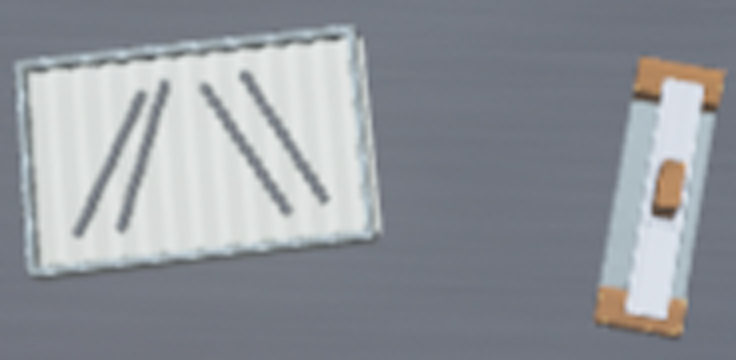

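The crop shows the plate's corners at about (662,78), (704,82), (670,318), (627,312), the handle top near (672,180), and the tray rim corners at (15,63), (353,27), (380,237), (32,275). The rods are clear, two leaning each way.

```bash
python3 - <<'E'
from h import *
p=np.load("top0.npz")['p'];h=hsv(p)
f=lambda a:(np.array(a,float)+.5)/4-.5+np.array([116,150])
tr=onz("top",f([(15,63),(353,27),(380,237),(32,275)]),.032)
print("tray hand",tr.round(4).tolist(),tr.mean(0),rect(tr))
pl=onz("top",f([(662,78),(704,82),(670,318),(627,312)]),.048)
print("plate hand",rect(pl),pl.mean(0))
print("handle",onz("top",f([(676,180)]),.108))
for q in [(672,180),(660,205),(685,100),(618,200),(660,310),(640,75)]:
    u=f(q).round().astype(int);print(q,p[u[1],u[0]],h[u[1],u[0]])
# plate mask
roi=np.zeros(p.shape[:2],bool);roi[155:240,255:305]=1
w=(p.min(2)>200)&roi
b=np.argwhere(w)[:,::-1];print("plate mask",len(b),rect(onz("top",b,.048)))
hm=(h[...,0]<20)&(h[...,1]>90)&roi
for b in blobs(hm,6):print("br",len(b),rect(onz("top",b,.04)),rect(onz("top",b,.108)),b.min(0),b.max(0))
# rods
g=cv2.cvtColor(p,cv2.COLOR_RGB2GRAY)
roi=np.zeros(g.shape,np.uint8);cv2.fillPoly(roi,[f([(40,80),(345,45),(365,225),(48,258)]).astype(int)],1)
print(np.percentile(g[roi>0],[2,10,50]))
for b in blobs((g<165)&(roi>0),15):print("rod",len(b),rect(onz("top",b,.024)))
E
```

```text
tray hand [[0.6194, 0.2577, 0.032], [0.6542, 0.0083, 0.032], [0.4956, -0.0188, 0.032], [0.4613, 0.2326, 0.032]] [0.55760636 0.11993524 0.032     ] (array([557.5, 119.4]), array([160.9, 256.7]), -82.0)
plate hand (array([ 529.2, -227.8]), array([ 31.3, 177.6]), -7.4) [ 0.52887987 -0.22775776  0.048     ]
handle [[ 0.5302236  -0.23051199  0.108     ]]
(672, 180) [186 141 101] [ 14 117 186]
(660, 205) [150 114  84] [ 14 112 150]
(685, 100) [216 222 230] [107  16 230]
(618, 200) [174 189 197] [100  30 197]
(660, 310) [219 225 233] [107  15 233]
(640, 75) [177 133  95] [ 14 118 177]
plate mask 441 (array([ 528.5, -228. ]), array([ 28.8, 172.6]), -8.4)
br 123 (array([ 616.3, -236.6]), array([27.1, 61.6]), 80.7) (array([ 600.1, -231.5]), array([25.6, 58.2]), 80.7) [275 165] [296 176]
br 64 (array([ 539.1, -230.1]), array([16.7, 34. ]), -7.3) (array([ 527.1, -225.3]), array([15.8, 32.1]), -7.3) [280 190] [286 201]
br 116 (array([ 444.4, -210.2]), array([24.5, 60.7]), 81.4) (array([ 437.5, -206.5]), array([23.2, 57.4]), 81.4) [265 222] [286 233]
[126.  168.1 220. ]
rod 83 (array([570.6,  56.5]), array([  7. , 117.2]), 34.7)
rod 89 (array([554. , 160.4]), array([  7.1, 115.5]), -13.0)
rod 82 (array([561.1,  85.1]), array([  5.7, 117.1]), 35.8)
rod 89 (array([547. , 184.1]), array([  6.8, 113.9]), -20.4)
```

```bash
H="python3 -m handwheel"
python3 -m handwheel '[1,0,0,0,0,0,-35,1,0,0,0,0,0,-35,1,0,0,0,0,0,-35,1,0,0,0,0,0,-35,1,0,0,0,0,0,-35]' 60
python3 -m handwheel '[1,0,0,0,0,0,-35,1,0,0,0,0,0,-35,1,0,0,0,0,0,-35,1,0,0,0,0,0,-35,1,0,0,0,0,0,-35]' |tail -1
python3 -m handwheel '[1,0,0,0,0,0,-35,1,0,0,0,0,0,-35,1,0,0,0,0,0,-35,1,0,0,0,0,0,-35,1,0,0,0,0,0,-35]' |tail -1
python3 -m handwheel '[1,0,0,0,0,0,-35,1,0,0,0,0,0,-35,1,0,0,0,0,0,-35,1,0,0,0,0,0,-35,1,0,0,0,0,0,-35]' |tail -1
python3 -m handwheel '[1,0,0,0,0,0,-7,1,0,0,0,0,0,-7]' |tail -1
python3 -m handwheel '[1,-7.7,11.8,2.3,0,0,0,1,-7.7,11.8,2.3,0,0,0,1,-7.7,11.8,2.3,0,0,0,1,-7.7,11.8,2.3,0,0,0]' |tail -1
python3 -m handwheel '[1,-7.7,11.8,2.3,0,0,0,1,-7.7,11.8,2.3,0,0,0,1,-7.7,11.8,2.3,0,0,0,1,-7.7,11.8,2.3,0,0,0]' |tail -1
python3 - <<'E'
from h import *
from scipy.spatial.transform import Rotation as T
o=get_obs();R=T.from_rotvec(o['orientation']).as_matrix();print(o['time_s'],o['ee_pos'],np.degrees(np.arctan2(R[1,0],R[0,0])),o['q'])
print((R.T@(np.array([.5295,-.227,.16])-o['ee_pos']))*100)
E
```

```text
time_s: 0.52
ee_pos: [0.2516, -0.5445, 0.2308]
orientation: [-2.718, -1.574, -0.0]
wrist_force: [0.4, 0.8, -0.5]
grip_width: 0.0853
finger_force: 0.0
finger_force: 0.0
finger_force: 0.0
finger_force: 0.0
finger_force: 0.0
finger_force: 0.0
finger_force: 0.0
2.6 [ 0.43974244 -0.32916893  0.1842819 ] 171.67828989084467 [-8.81375813e-01 -5.33312476e-02 -1.47816870e-01  1.47778369e+00
  1.09014272e-03 -7.36135052e-01]
[-7.40342063 11.404014    2.4460231 ]
```

```bash
python3 -m handwheel '[1,-7.4,11.4,2.4,0,0,0,1,-7.4,11.4,2.4,0,0,0,1,-7.4,11.4,2.4,0,0,0,1,-7.4,11.4,2.4,0,0,0,1,-7.4,11.4,2.4,0,0,0]'
python3 - <<'E'
from h import *
a,_=camera("top");b,_=camera("side")
np.savez("im1.npz",t=a,s=b)
f=lambda q:cv2.resize(q,(400,400),interpolation=cv2.INTER_CUBIC)
cv2.imwrite("pics/v1.png",cv2.cvtColor(np.hstack([f(a[150:250,230:330]),f(b[110:210,210:310])]),cv2.COLOR_RGB2BGR))
o=get_obs();print(o['ee_pos'],o['wrist_force'])
# side handle: rays at z from saved start picture
p=np.load("side0.npz")['p']
E
```

```text
time_s: 3.02
ee_pos: [0.5284, -0.2277, 0.1601]
orientation: [-0.224, -3.132, -0.002]
wrist_force: [-0.1, -1.3, -0.2]
grip_width: 0.0851
finger_force: 0.0
[ 0.52709752 -0.23068556  0.16104625] [-0.23489463 -0.12194414 -0.45129245]
```

View pics/v1.png

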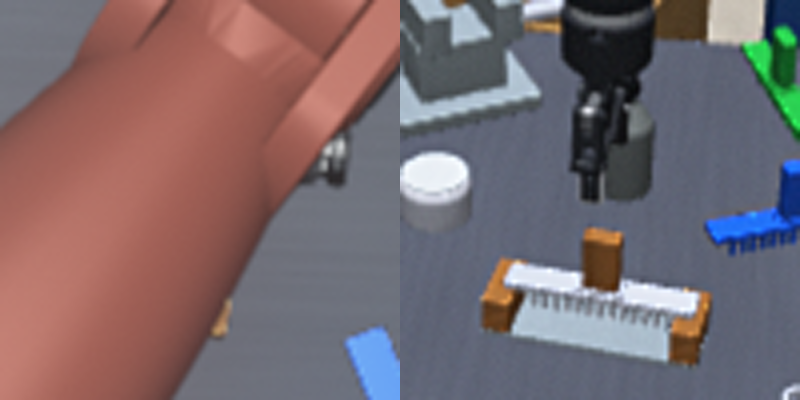

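Fingers sit above the handle (side crop: tip 588,195; handle top 602,235), consistent with the near finger's offset. Descend and grip.

```bash
python3 -m handwheel '[1,0,0.1,2.5,0,0,0,1,0,0.1,5,0,0,0,1,0,0.1,7.5,0,0,0,1,0,0.1,9.5,0,0,0,1,0,0.1,10.1,0,0,0]'
python3 -m handwheel '[0,0,0,0,0,0,0,0,0,0,0,0,0,0,0,0,0,0,0,0,0,0,0,0,0,0,0,0,0,0,0,0,0,0,0]' 90
python3 -m handwheel '[0,0,0,0,0,0,0,0,0,0,0,0,0,0,0,0,0,0,0,0,0,0,0,0,0,0,0,0,0,0,0,0,0,0,0]' 90
```

```text
time_s: 3.53
ee_pos: [0.5249, -0.2302, 0.0571]
orientation: [-0.23, -3.129, -0.003]
wrist_force: [-0.3, -0.3, 0.3]
grip_width: 0.0856
finger_force: 0.0
time_s: 3.95
ee_pos: [0.5281, -0.2305, 0.0617]
orientation: [0.225, 3.132, -0.002]
wrist_force: [-0.3, -0.5, 0.8]
grip_width: 0.0253
finger_force: 1.1
time_s: 4.37
ee_pos: [0.5281, -0.2303, 0.0616]
orientation: [0.224, 3.132, -0.002]
wrist_force: [-0.8, 1.2, 6.4]
grip_width: 0.0173
finger_force: 88.4
```

```bash
python3 -m handwheel '[0,0,0,-1,0,0,0,0,0,0,-3,0,0,0,0,0,0,-5.5,0,0,0,0,0,0,-8,0,0,0,0,0,0,-10,0,0,0]'
python3 -m handwheel '[0,0.35,3,0,0,0,0,0,0.7,6,0,0,0,0,0,1.06,9,0,0,0,0,0,1.42,12,0,0,0,0,0,1.77,15.2,0,0,0,0]' |head -5
python3 -m handwheel '[0,0.35,3,0,0,0,0,0,0.7,6,0,0,0,0,0,1.06,9,0,0,0,0,0,1.42,12,0,0,0,0,0,1.77,15.2,0,0,0,0]' |head -5
python3 -m handwheel '[0,0.35,3,0,0,0,0,0,0.7,6,0,0,0,0,0,1.06,9,0,0,0,0,0,1.42,12,0,0,0,0,0,1.77,15.2,0,0,0,0]' |head -5
python3 -m handwheel '[0,0,0,0,0,0,-5,0,0,0,0,0,0,-11,0,0,0,0,0,0,-16.2,0,0,0,0,0,0,-16.2,0,0,0,0,0,0,-16.2]'
python3 - <<'E'
from h import *
from scipy.spatial.transform import Rotation as T
a,_=camera("top");b,_=camera("side")
np.savez("im2.npz",t=a,s=b)
f=lambda q:cv2.resize(q,None,fx=4,fy=4,interpolation=cv2.INTER_CUBIC)
cv2.imwrite("pics/v2.png",cv2.cvtColor(np.hstack([f(a[140:240,105:215])[:,:430],f(b[180:280,200:290])]),cv2.COLOR_RGB2BGR))
o=get_obs();R=T.from_rotvec(o['orientation']).as_matrix();print(o['time_s'],o['ee_pos'],np.degrees(np.arctan2(R[1,0],R[0,0])),R[:,2],o['wrist_force'],o['grip_width'])
E
```

```text
time_s: 4.78
ee_pos: [0.5274, -0.2298, 0.1625]
orientation: [0.224, 3.133, -0.001]
wrist_force: [0.4, -0.9, -2.7]
grip_width: 0.0169
finger_force: 87.8
time_s: 5.2
ee_pos: [0.5312, -0.0757, 0.1607]
orientation: [-0.226, -3.133, 0.0]
wrist_force: [1.2, -1.2, -1.9]
grip_width: 0.0173
time_s: 5.62
ee_pos: [0.5353, 0.0775, 0.1607]
orientation: [-0.225, -3.133, 0.0]
wrist_force: [-0.4, -0.7, -3.5]
grip_width: 0.0168
time_s: 6.03
ee_pos: [0.5394, 0.2305, 0.1606]
orientation: [-0.225, -3.133, 0.001]
wrist_force: [1.2, -0.3, -2.4]
grip_width: 0.0168
time_s: 6.45
ee_pos: [0.5397, 0.2291, 0.1604]
orientation: [0.215, -3.134, 0.0]
wrist_force: [-0.0, -0.1, -2.5]
grip_width: 0.0171
finger_force: 88.9
6.55 [0.53985383 0.22892491 0.16037891] -172.18170119409868 [-1.28102216e-04 -1.38890979e-04 -9.99999982e-01] [ 0.23546639 -1.1120085  -2.89610609] 0.016847792137199863
```

View pics/v2.png

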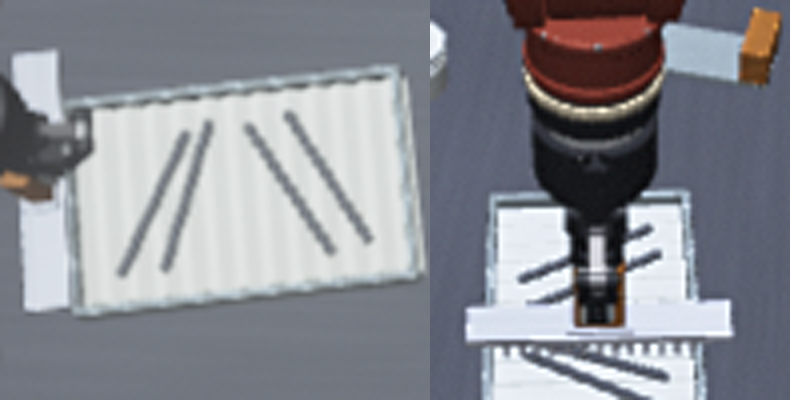

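Top crop: the plate lies left of the tray, corners about (10,52), (58,50), (72,308), (23,313), parallel to the grooves; rods untouched.

```bash
python3 - <<'E'
from h import *
f=lambda a:(np.array(a,float)+.5)/4-.5+np.array([105,140])
for z in (.146,):
    P=onz("top",f([(10,52),(58,50),(72,308),(23,313)]),z);print(rect(P),P.mean(0))
    a=np.deg2rad(7.9);d=(P.mean(0)[:2]-[.5575,.1197]);print("tray frame",d@[np.cos(a),np.sin(a)],d@[-np.sin(a),np.cos(a)])
E
```

```text
(array([539.9, 229.3]), array([ 32.2, 179.7]), 7.6) [0.53941786 0.22922255 0.146     ]
tray frame -0.002857256726523826 0.11096841429532221
```

```bash
python3 -m handwheel '[0,-0.3,0,2.5,0,0,0,0,-0.3,0,5,0,0,0,0,-0.3,0,7,0,0,0,0,-0.3,0,8.4,0,0,0,0,-0.3,0,9.06,0,0,0]'
python3 -m handwheel '[0,0,-0.1,0,0,0,0,0,0,-0.2,0,0,0,0,0,0,-0.4,0,0,0,0]'
python3 - <<'E'
from station import *
for i in range(3):
    o=get_obs();print(o['ee_pos'],o['wrist_force']);camera("side")
E
```

```text
time_s: 6.97
ee_pos: [0.5414, 0.229, 0.0672]
orientation: [0.215, -3.131, 0.001]
wrist_force: [0.3, 0.2, -2.2]
grip_width: 0.017
finger_force: 89.1
time_s: 7.22
ee_pos: [0.5443, 0.2256, 0.0711]
orientation: [-0.218, 3.132, 0.0]
wrist_force: [0.2, -0.1, -2.4]
grip_width: 0.0167
finger_force: 89.1
[0.54428657 0.2256013  0.07113605] [ 0.21197501 -0.1107238  -2.44699232]
[0.54446883 0.225225   0.07120504] [ 1.10034742 -0.5092708  -1.01839723]
[0.54443523 0.22533146 0.07109313] [-0.21850182 -0.34250135 -2.56743654]
```

```bash
python3 -m handwheel '[0,0,-0.25,0.13,0,0,0,0,0,-0.5,0.13,0,0,0,0,0,-0.75,0.13,0,0,0,0,0,-1,0.13,0,0,0,0,0,-1.25,0.13,0,0,0]' |sed -n '2p;4p'
python3 -m handwheel '[0,0,-0.25,0,0,0,0,0,0,-0.5,0,0,0,0,0,0,-0.75,0,0,0,0,0,0,-1,0,0,0,0,0,0,-1.25,0,0,0,0]' |sed -n '2p;4p'
python3 -m handwheel '[0,0,-0.25,0,0,0,0,0,0,-0.5,0,0,0,0,0,0,-0.75,0,0,0,0,0,0,-1,0,0,0,0,0,0,-1.25,0,0,0,0]' |sed -n '2p;4p'
python3 -m handwheel '[0,0,-0.25,0,0,0,0,0,0,-0.5,0,0,0,0,0,0,-0.75,0,0,0,0,0,0,-1,0,0,0,0,0,0,-1.25,0,0,0,0]' |sed -n '2p;4p'
python3 - <<'E'
from h import *
a,_=camera("top");b,_=camera("side")
np.savez("im3.npz",t=a,s=b)
f=lambda q:cv2.resize(q,None,fx=4,fy=4,interpolation=cv2.INTER_CUBIC)
cv2.imwrite("pics/v3.png",cv2.cvtColor(np.hstack([f(a[140:240,115:215]),f(b[210:310,200:290])]),cv2.COLOR_RGB2BGR))
E
```

```text
ee_pos: [0.5452, 0.2128, 0.0684]
wrist_force: [0.6, -0.5, -1.9]
ee_pos: [0.547, 0.2005, 0.0684]
wrist_force: [-0.4, 0.6, -3.3]
ee_pos: [0.5487, 0.1881, 0.0684]
wrist_force: [0.2, 0.7, -2.4]
ee_pos: [0.5504, 0.1758, 0.0684]
wrist_force: [0.0, 0.8, -2.6]
```

View pics/v3.png

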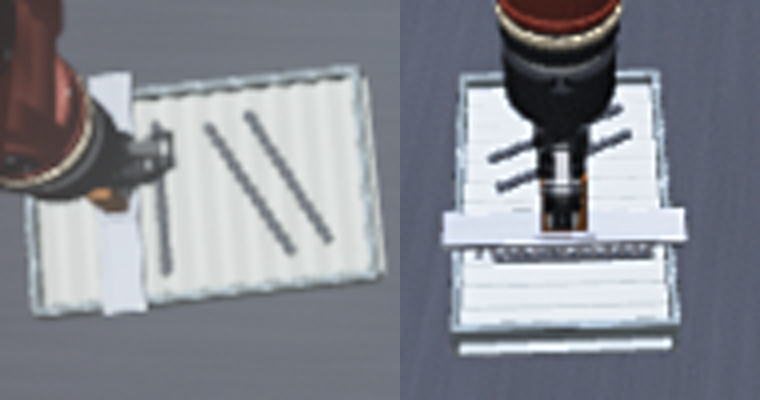

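The rake is at mid-left; one rod (163,200 in the left crop) is now straight along a groove, another is straightened at the teeth (side crop 575,252). Continue.

```bash
python3 -m handwheel '[0,0,-0.25,-0.05,0,0,0,0,0,-0.5,-0.05,0,0,0,0,0,-0.75,-0.05,0,0,0,0,0,-1,-0.05,0,0,0,0,0,-1.25,-0.05,0,0,0]' |sed -n '2p;4p'
python3 -m handwheel '[0,0,-0.25,0,0,0,0,0,0,-0.5,0,0,0,0,0,0,-0.75,0,0,0,0,0,0,-1,0,0,0,0,0,0,-1.25,0,0,0,0]' |sed -n '2p;4p'
python3 -m handwheel '[0,0,-0.25,0,0,0,0,0,0,-0.5,0,0,0,0,0,0,-0.75,0,0,0,0,0,0,-1,0,0,0,0,0,0,-1.25,0,0,0,0]' |sed -n '2p;4p'
python3 - <<'E'
from h import *
a,_=camera("top");b,_=camera("side")
np.savez("im4.npz",t=a,s=b)
f=lambda q:cv2.resize(q,None,fx=4,fy=4,interpolation=cv2.INTER_CUBIC)
cv2.imwrite("pics/v4.png",cv2.cvtColor(np.hstack([f(a[140:240,115:215]),f(b[210:310,200:290])]),cv2.COLOR_RGB2BGR))
E
```

```text
ee_pos: [0.5522, 0.1634, 0.0689]
wrist_force: [0.6, -0.6, -3.7]
ee_pos: [0.5539, 0.151, 0.0689]
wrist_force: [0.8, -0.1, -2.8]
ee_pos: [0.5556, 0.1386, 0.0689]
wrist_force: [0.3, -0.6, -2.9]
```

View pics/v4.png

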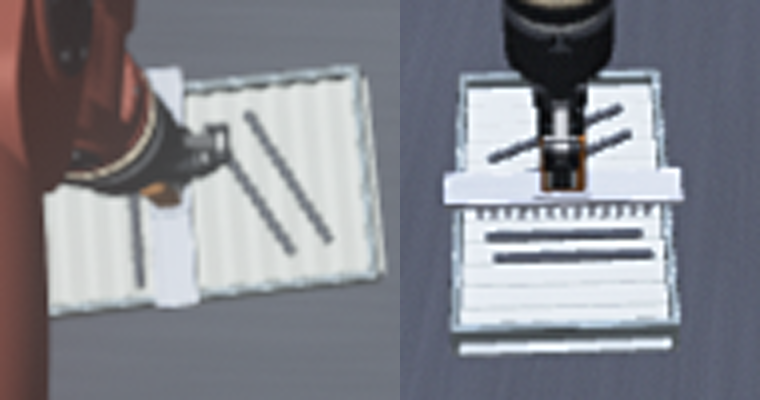

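Side crop shows two rods straight and in neighbouring grooves at (565,236) and (572,256), behind the rake. Now hop to the other wall and comb back.

```bash
python3 -m handwheel '[0,0,0,-1.5,0,0,0,0,0,0,-3,0,0,0,0,0,-2.5,-3,0,0,0,0,0,-5,-3,0,0,0,0,0,-7,-3,0,0,0]' |sed -n '2p;4p'
python3 -m handwheel '[0,0,-2,0,0,0,0,0,0,-4,0,0,0,0,0,0,-5.5,0,0,0,0,0,0,-6,0,0,0,0,0,0,-6,0,0,0,0]' |sed -n '2p;4p'
python3 -m handwheel '[0,0,0,1,0,0,0,0,0,0,2,0,0,0,0,0,0,2.7,0,0,0,0,0,0,2.95,0,0,0,0,0,0,2.95,0,0,0]' |sed -n '2p;4p'
python3 - <<'E'
from h import *
o=get_obs()['ee_pos'];a=np.deg2rad(7.9);d=o[:2]-[.5575,.1197];print("tray frame",d@[np.cos(a),np.sin(a)],d@[-np.sin(a),np.cos(a)],o[2])
E
python3 -m handwheel '[0,0,0.25,0,0,0,0,0,0,0.5,0,0,0,0,0,0,0.75,0,0,0,0,0,0,1,0,0,0,0,0,0,1.25,0,0,0,0]' |sed -n '2p;4p'
```

```text
ee_pos: [0.5657, 0.0685, 0.0993]
wrist_force: [0.2, -0.3, -4.3]
ee_pos: [0.5738, 0.0092, 0.0989]
wrist_force: [-0.3, 0.4, -2.0]
ee_pos: [0.5727, 0.0109, 0.0678]
wrist_force: [-0.7, -0.6, -2.5]
tray frame 6.838176498882297e-05 -0.10982256609361536 0.067804715942193
ee_pos: [0.5721, 0.0229, 0.0697]
wrist_force: [1.0, 0.1, -3.0]
```

```bash
python3 -m handwheel '[0,0,0.25,0,0,0,0,0,0,0.5,0,0,0,0,0,0,0.75,0,0,0,0,0,0,1,0,0,0,0,0,0,1.25,0,0,0,0]' |sed -n '2p;4p'
python3 -m handwheel '[0,0,0.25,0,0,0,0,0,0,0.5,0,0,0,0,0,0,0.75,0,0,0,0,0,0,1,0,0,0,0,0,0,1.25,0,0,0,0]' |sed -n '2p;4p'
python3 -m handwheel '[0,0,0.25,0,0,0,0,0,0,0.5,0,0,0,0,0,0,0.75,0,0,0,0,0,0,1,0,0,0,0,0,0,1.25,0,0,0,0]' |sed -n '2p;4p'
python3 -m handwheel '[0,0,0.25,0,0,0,0,0,0,0.5,0,0,0,0,0,0,0.75,0,0,0,0,0,0,1,0,0,0,0,0,0,1.25,0,0,0,0]' |sed -n '2p;4p'
python3 -m handwheel '[0,0,0.25,0,0,0,0,0,0,0.5,0,0,0,0,0,0,0.75,0,0,0,0,0,0,1,0,0,0,0,0,0,1.25,0,0,0,0]' |sed -n '2p;4p'
python3 -m handwheel '[0,0,0.25,0,0,0,0,0,0,0.5,0,0,0,0,0,0,0.75,0,0,0,0,0,0,1,0,0,0,0,0,0,1.25,0,0,0,0]' |sed -n '2p;4p'
python3 - <<'E'
from h import *
a,_=camera("top");b,_=camera("side")
np.savez("im5.npz",t=a,s=b)
f=lambda q:cv2.resize(q,None,fx=4,fy=4,interpolation=cv2.INTER_CUBIC)
cv2.imwrite("pics/v5.png",cv2.cvtColor(np.hstack([f(a[140:240,115:215]),f(b[210:310,200:290])]),cv2.COLOR_RGB2BGR))
print(get_obs()['time_s'])
E
```

```text
ee_pos: [0.5702, 0.0351, 0.0694]
wrist_force: [-0.1, 0.5, -2.6]
ee_pos: [0.5685, 0.0475, 0.0694]
wrist_force: [-0.7, -0.7, -2.8]
ee_pos: [0.5667, 0.0599, 0.0694]
wrist_force: [0.1, 0.1, -2.4]
ee_pos: [0.565, 0.0723, 0.0694]
wrist_force: [-0.4, 0.5, -2.2]
ee_pos: [0.5632, 0.0847, 0.0694]
wrist_force: [-0.4, -0.5, -2.1]
ee_pos: [0.5615, 0.097, 0.0694]
wrist_force: [-0.5, 0.8, -2.6]
14.75
```

View pics/v5.png

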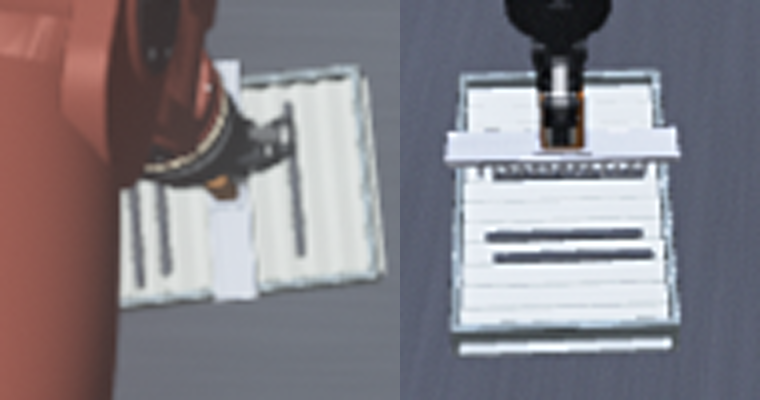

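Third rod is home (295,180 top crop); the fourth is straight at the teeth (side crop 570,173). Push a little further, lift, and move partway towards the stand for a clear look.

```bash
python3 -m handwheel '[0,0,0.25,0,0,0,0,0,0,0.5,0,0,0,0,0,0,0.75,0,0,0,0,0,0,1,0,0,0,0,0,0,1.25,0,0,0,0]' |sed -n '2p;4p'
python3 -m handwheel '[0,0,0.25,0,0,0,0,0,0,0.5,0,0,0,0,0,0,0.75,0,0,0,0,0,0,1,0,0,0,0,0,0,1.25,0,0,0,0]' |sed -n '2p;4p'
python3 -m handwheel '[0,0,0,-2,0,0,0,0,0,0,-4.5,0,0,0,0,0,0,-7,0,0,0,0,0,0,-9.2,0,0,0,0,0,0,-9.2,0,0,0]' |sed -n '2p;4p'
python3 -m handwheel '[0,0,0,0,0,0,5,0,0,0,0,0,0,11,0,0,0,0,0,0,16.2,0,0,0,0,0,0,16.2]' |sed -n '2p;4p'
python3 -m handwheel '[0,-0.14,-2.35,0,0,0,0,0,-0.28,-4.7,0,0,0,0,0,-0.42,-7.05,0,0,0,0,0,-0.56,-9.4,0,0,0,0,0,-0.7,-11.75,0,0,0,0]' |sed -n '2p;4p'
python3 -m handwheel '[0,-0.14,-2.35,0,0,0,0,0,-0.28,-4.7,0,0,0,0,0,-0.42,-7.05,0,0,0,0,0,-0.56,-9.4,0,0,0,0,0,-0.7,-11.75,0,0,0,0]' |sed -n '2p;4p'
python3 - <<'E'
from h import *
a,_=camera("top");b,_=camera("side")
np.savez("im6.npz",t=a,s=b)
f=lambda q:cv2.resize(q,None,fx=4,fy=4,interpolation=cv2.INTER_CUBIC)
cv2.imwrite("pics/v6.png",cv2.cvtColor(np.hstack([f(a[140:240,115:215]),f(b[210:310,200:290])]),cv2.COLOR_RGB2BGR))
print(get_obs()['time_s'],get_obs()['ee_pos'])
E
```

```text
ee_pos: [0.5598, 0.1094, 0.0694]
wrist_force: [0.2, 0.0, -3.5]
ee_pos: [0.558, 0.1218, 0.0693]
wrist_force: [-0.7, 0.4, -2.6]
ee_pos: [0.5604, 0.1217, 0.1666]
wrist_force: [1.0, 0.8, -1.5]
ee_pos: [0.5577, 0.1216, 0.1603]
wrist_force: [0.0, 0.4, -2.6]
ee_pos: [0.5478, 0.0034, 0.1606]
wrist_force: [-0.1, -0.8, -2.9]
ee_pos: [0.538, -0.114, 0.1607]
wrist_force: [-0.5, -0.1, -3.1]
17.2667 [ 0.53796036 -0.11585951  0.16061741]
```

View pics/v6.png

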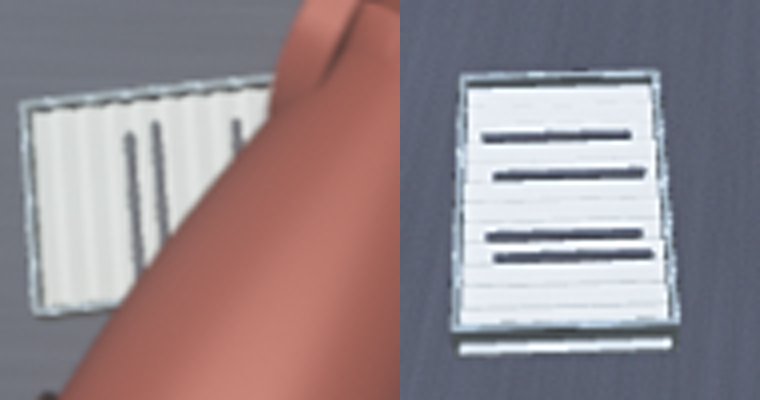

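All four rods lie parallel to the grooves (side crop rows 135, 174, 235, 256). Check that they are at groove bottoms numerically.

```bash
python3 - <<'E'
from h import *
p=np.load("im6.npz")['s'];g=cv2.cvtColor(p,cv2.COLOR_RGB2GRAY)
f=lambda a:(np.array(a,float)+.5)/4-.5+np.array([100,210])
m=np.zeros(g.shape,np.uint8);cv2.fillPoly(m,[f([(475,100),(655,100),(662,310),(465,310)]).astype(int)],1)
a=np.deg2rad(7.9)
T=onz("side",f([(462,75),(660,73),(678,328),(452,330)]),.032);C=T[:,:2].mean(0);print("tray c",C)
for b in blobs((g<150)&(m>0),40):
    P=onz("side",b,.0157);c,s,an=rect(P);d=P[:,:2].mean(0)-C;print(len(b),s,an,(d@[np.cos(a),np.sin(a)]).round(4),(d@[-np.sin(a),np.cos(a)]).round(4))
o=get_obs();from scipy.spatial.transform import Rotation as Q
R=Q.from_rotvec(o['orientation']).as_matrix();print(R.T@(np.array([.5281,-.2303,.1616])-o['ee_pos'])*100,np.degrees(np.arctan2(R[1,0],R[0,0])))
E
```

```text
tray c [0.55455593 0.12829115]
86 [  8.5 114.4] 6.2 0.0069 -0.0719
89 [  8.2 114.9] 6.1 -0.0105 -0.0317
104 [  9.7 117.1] 8.7 -0.0008 0.0279
106 [  9.9 115.8] 8.4 -0.0044 0.0481
[ -0.6567948  -11.46773565  -0.0885496 ] 171.79732356467952
```

Spacings match grooves −70, −30, +30, +50 mm: all home. Return the rake.

```bash
python3 -m handwheel '[0,-0.13,-2.3,0,0,0,0,0,-0.26,-4.6,0,0,0,0,0,-0.39,-6.9,0,0,0,0,0,-0.52,-9.2,0,0,0,0,0,-0.65,-11.4,0,0,0,0]' |sed -n '2p;4p'
python3 -m handwheel '[0,0,0,2,0,0,0,0,0,0,4,0,0,0,0,0,0,6,0,0,0,0,0,0,7,0,0,0,0,0,0,7,0,0,0]' |sed -n '2p;4p'
python3 - <<'E'
from h import *
b,_=camera("side");q=b[130:230,210:320]
o=get_obs();from scipy.spatial.transform import Rotation as Q
R=Q.from_rotvec(o['orientation']).as_matrix();print(R.T@(np.array([.5281,-.2303,.0616])-o['ee_pos'])*100,np.degrees(np.arctan2(R[1,0],R[0,0])))
cv2.imwrite("pics/v7.png",cv2.cvtColor(cv2.resize(q,None,fx=5,fy=5,interpolation=cv2.INTER_CUBIC),cv2.COLOR_RGB2BGR))
E
```

```text
ee_pos: [0.5284, -0.2272, 0.1608]
wrist_force: [-0.4, -0.4, -3.5]
ee_pos: [0.5271, -0.2251, 0.0883]
wrist_force: [-0.6, 0.8, -3.0]
[-0.0927414  -0.45280932  2.86089533] 171.89710732225456
```

View pics/v7.png

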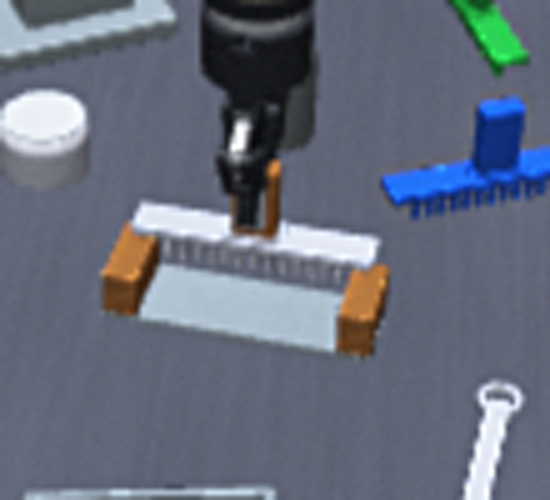

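The rake hangs centred over the blocks (plate ends at 140,215 and 375,250). Lower, release and withdraw.

```bash
python3 -m handwheel '[0,0,-0.3,1,0,0,0,0,0,-0.3,1.8,0,0,0,0,0,-0.3,2.4,0,0,0,0,0,-0.3,2.7,0,0,0,0,0,-0.3,2.7,0,0,0]'
python3 -m handwheel '[0,0,0,0.05,0,0,0,0,0,0,0.1,0,0,0,0,0,0,0.1,0,0,0,0,0,0,0.1,0,0,0]'
```

```text
time_s: 18.57
ee_pos: [0.5277, -0.2295, 0.0636]
orientation: [-0.224, -3.133, -0.001]
wrist_force: [0.0, 0.3, -2.6]
grip_width: 0.017
finger_force: 89.3
time_s: 18.9
ee_pos: [0.5283, -0.2299, 0.0637]
orientation: [0.225, 3.133, -0.001]
wrist_force: [-0.2, 0.7, -1.7]
grip_width: 0.0169
finger_force: 89.3
```

Still about 2 mm high by the force; ease down until it carries.

```bash
python3 -m handwheel '[0,0,0,0.05,0,0,0,0,0,0,0.1,0,0,0,0,0,0,0.1,0,0,0]' | sed -n '2p;4p'
python3 -m handwheel '[0,0,0,0.05,0,0,0,0,0,0,0.1,0,0,0,0,0,0,0.1,0,0,0]' | sed -n '2p;4p'
python3 - <<'E'
from station import *
o=get_obs();print(o['ee_pos'],o['wrist_force'])
E
```

```text
ee_pos: [0.5281, -0.2298, 0.0624]
wrist_force: [-0.0, 0.6, -2.9]
ee_pos: [0.5282, -0.2298, 0.0616]
wrist_force: [-1.8, -0.5, -1.0]
[ 0.52818722 -0.22983216  0.06161523] [-1.75683637 -0.47478403 -0.98480573]
```

```bash
python3 -m handwheel '[0.3,0,0,0,0,0,0,0.6,0,0,0,0,0,0,0.8,0,0,0,0,0,0,0.8,0,0,0,0,0,0,0.8,0,0,0,0,0,0]' |sed -n '2p;4,5p'
python3 -m handwheel '[0.8,0,0,-1,0,0,0,0.8,0,0,-3,0,0,0,0.8,0,0,-6,0,0,0,0.8,0,0,-9,0,0,0,0.8,0,0,-12,0,0,0]' |sed -n '2p;4,5p'
python3 -m handwheel '[0.8,0,0,-2,0,0,0,0.8,0,0,-4,0,0,0,0.8,0,0,-4,0,0,0,0.8,0,0,-4,0,0,0]' |sed -n '2p;4,5p'
python3 - <<'E'
from h import *
b,_=camera("side");q=b[150:310,190:320]
cv2.imwrite("pics/v8.png",cv2.cvtColor(cv2.resize(q,None,fx=3.7,fy=3.7,interpolation=cv2.INTER_CUBIC),cv2.COLOR_RGB2BGR))
E
```

```text
ee_pos: [0.5282, -0.2298, 0.0615]
wrist_force: [0.1, -0.8, 0.2]
grip_width: 0.0679
ee_pos: [0.5279, -0.2296, 0.1835]
wrist_force: [1.0, -0.6, 0.3]
grip_width: 0.0684
ee_pos: [0.5288, -0.2302, 0.2233]
wrist_force: [-0.7, -0.4, -0.2]
grip_width: 0.0684
```

View pics/v8.png

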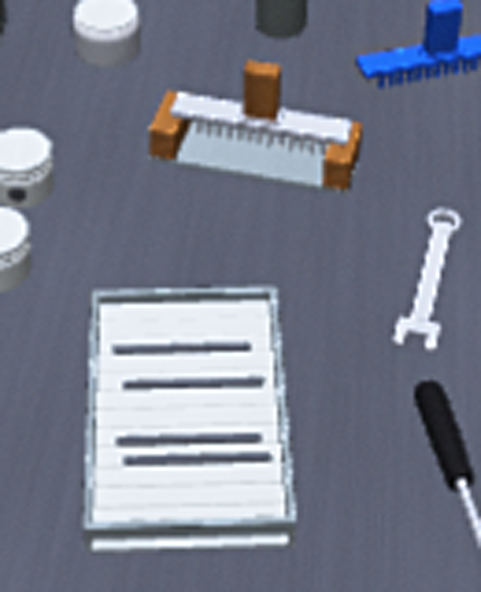

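The rake sits on its stand at (262,110), and the four rods lie in their grooves (rows 348, 383, 439, 460). Handing in.

```bash
python3 -c "
from station import *
print(hand_in())"
```

```text
the job is handed in; nothing more can be done
None
```

I combed all four rods into separate grooves, set the rake back on its stand teeth down, let go and handed the job in; the last picture showed everything in place, but `hand_in()` returned no verdict.

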